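Read a tagged vial on a coasting sample carousel

ROBOT

A 7-joint arm with a two-finger parallel gripper is mounted at the origin on the work surface. World frame = base frame: x ahead of the robot, y to its left, z up, the work surface at z = 0. Lengths are in m, angles in rad, forces in N, time in s.
With the tool pointing down it reaches from about 0.425 to 0.875 m from the base axis. Payload 4.7 kg.
Tool frame: the origin (TCP) lies on the centre line of the jaws, within the pads' length; the fingertips stand 14 mm ahead of it and the grasp point (between the pads) lies 5 mm behind it; z points along the fingers, x is the direction in which the jaws open and shut, and the axes are right-handed (so a half turn about z gives the same grasp; the last joint's range is limited). The gripper opens to 87 mm and grips with 3 to 60 N. Pads are 19 mm wide; open, the fingers measure 117 mm over their backs; the gripper's body (75 mm by 190 mm) begins 51 mm behind the grasp point.
Start: joints at [1.34, 0.321, -0.07, 1.45, 0.023, 1.371, -0.057], TCP at [0.158, -0.631, 0.209] pointing down, gripper open.
Joint ranges: [-2.86, 2.86], [-0.3, 2.09], [-1.38, 1.24], [0.06, 2.45], [-1.56, 4.7], [0.09, 2.05], [-2.69, 2.69]. Speed limits (rad/s): [2.57, 2.57, 3.14, 3.14, 3.14, 3.14, 3.14].

INTERFACE

Orientations are given as a rotation vector (axis times angle).
In Python, from bench import ctrl gives the robot as it stands.
- The arm moves only by the tool drive_tool, never from a script. Its argument "rows" is a list that holds one entry, the list of rows, each a list of 5 numbers: the shift along the tool's x, y, z scaled (see below), then the turn about the tool's z scaled (see below), then the closure in counts, from 0 (fully open) to 255 (shut). In form: [[[dx, dy, dz, spin, jaw], ...]]. A call has 1 to 20 rows; each row is the pose to reach, as a shift and turn from the pose commanded when the call began, along the tool's axes at that moment, turning the shorter way round; what a row does not reach only later rows make up. The controller multiplies each number of a shift by 300 mm and each number of a turn by pi rad. A row lasts 1/8 s, in which the tool goes at most 62.5 mm and 10.7 degrees, less where a joint would pass 70% of its speed; a pose out of reach is approached as far as the arm can. A call with a number of a shift or a turn outside -1 to 1 is refused whole. A call with a gripper value outside its range is refused whole. The fingers move at their own pace and stop on an object; "grip_force" is the grip in N (left out, the last holds). Time passes only in rows, so rows that repeat a pose let the fingers close. It gives the time, the measured TCP pose, the force and the opening at its end, in the units of the state.
- ctrl.get_state(): the state, without advancing time (a new reading comes with each control period).
- ctrl.get_image(name): name is "side" or "top"; returns a dict with "img" (480x640x3 uint8, blue, green, red), "camera_matrix" (3x3 intrinsics, pixels), "R" (3x3) and "t" (3): a world point X has camera coordinates R X + t. Camera axes: x right, y down, z forward; pixel columns grow to the right and rows downward; lengths in m; the calibration is good to about 2 mm. A picture is of the moment at which its call begins. There is no depth.
- ctrl.close_job(): hands the job in, once; it reports no verdict.
The state is a dict: "time": time; "joint_positions": joint angles; "qd": joint speeds; "joint_torque": joint torques, N m; "position": TCP position; "tool_rot": TCP orientation; "ft_force": force on the tool from outside, world axes, zero at the start; "torque": the same for the moment, N m; "grip_width": opening from 0.0 (shut) to 1.0 (fully open).
Only numpy, scipy, OpenCV 4.12 (cv2) and the standard library are available. Lean on these libraries where they do the work, as an engineer would, in place of code of your own. Each camera call takes 0.05 s, during which the arm holds its last target.

TASK

Check how the sample carousel runs on its bearing: take the code reader out of its dock, push the carousel so that it turns on its own, neither faster than one turn in four seconds nor slower than one turn in fourteen, and with nothing touching it follow the red-capped vial with the reader, keeping the reader's nose upright and close above the red cap (within its reading range) for six seconds without a break. Then stand the reader upright back in its dock and let go; leave the bottles and the beaker where they are.

Things in the scene. Friction and masses are not known exactly. Their poses are not given: they have to be found in the camera images.
- carousel_base: fixed grey foot of the carousel, 190 mm across; origin on the table under the vertical turning axis. On it turns an aluminium disc 280 mm across, upper face 52 mm above the table, with eight seats 45 deg apart at 105 mm radius: seven fixed vials (caps 32 mm across, tops 95 mm above the table; six white, one red) and a yellow drive post. Black hub in the middle, 64 mm above the table.
- rotor (a joint): angle of the carousel's disc about the vertical axis, rad, growing anticlockwise seen from above; turns freely, many turns either way, both ways are fine. At 0 the red cap lies on the +x side, the post on the +y side. Nominal inertia 0.0117 kg m2 (30 percent less to 40 percent more), drag 0.0006 N m s/rad plus 0.0001 N m: it coasts down with a time constant of about 20 s.
- red_cap (a point): centre of the top of the red cap, 32 mm across, on the rotor, 105 mm from the axis and 95 mm above the table
- post_top (a point): top centre of the yellow drive post, 16 mm across, upright on the disc, 105 mm from the axis, 90 deg anticlockwise from the red cap; its top is 165 mm above the table, 70 mm above the caps. Push it sideways to turn the carousel.
- reader: code reader, loose, 0.18 kg, 125 mm tall, upright in the dock. White round tube 30 mm across up to 82 mm, blue grip block from 79 to 125 mm above the nose, 46 mm along x, 32 mm along y (pinch it across y). Origin: centre of the flat nose, its underside; z up along the body. Reads a cap whose top is 5 to 60 mm below the nose and within 20 mm of it sideways, reader upright within 0.2 rad.
- dock: fixed grey open-topped box for the reader, 54 x 54 mm, 34 mm tall, 44 mm square inside, floor 5 mm thick; origin on the table at its centre, axes along its sides. At the start the reader's axes are parallel to it.
- amber_bottle: amber bottle, loose, 86 mm across, 180 mm tall, bystander on the right; origin at the centre of its underside
- clear_bottle: clear bottle with blue cap, loose, 72 mm across, 150 mm tall, bystander on the left; origin at the centre of its underside
- beaker: glass beaker, loose, 70 mm across, 85 mm tall, bystander between the carousel and the amber bottle; origin at the centre of its underside
Things that resemble listed ones, but are neither listed nor needed, are in the scene too. There is more than one size of the reader; the job needs the middle-sized.

How it is judged:
On the way:
1. the reader's nose stays above the red cap (within 20 mm sideways, 5 to 60 mm above it, upright within 0.2 rad) for 6 s while the carousel turns on its own at 0.4 to 1.75 rad/s with nothing touching it (horizontal distance between reader and red_cap below 0.02 m and z of reader in the frame of red_cap between 0.005 and 0.06 m and angle between reader's own z axis and vertical below 0.2 rad and (velocity of joint rotor between 0.4 and 1.75 rad/s or velocity of joint rotor between -1.75 and -0.4 rad/s) and contact force between anything else and carousel_base below 0.1 N), for 6 s.
At the end, for the whole second after the job is handed in: the reader stands on the dock's floor (nose within 12 mm of the dock's axis and no more than 4 mm above its floor), upright within 0.1 rad, released and at rest; the carousel may still be coasting (horizontal distance between reader and dock below 0.012 m and z of reader in the frame of dock below 0.009 m and angle between reader's own z axis and vertical below 0.1 rad and linear speed of reader below 0.02 m/s); the robot touches nothing.
It fails at once if the carousel is flung round faster than 2.2 rad/s (velocity of joint rotor above 2.2 rad/s or velocity of joint rotor below -2.2 rad/s).
It fails at once if a bottle or the beaker is shifted by more than 30 mm or tipped (distance of any of amber_bottle, clear_bottle, beaker from where it was at the start of the episode above 0.03 m or angle between any of amber_bottle, clear_bottle, beaker's own z axis and vertical above 0.3 rad).
It also fails if it takes over 67 s, if anything falls off the work surface, if the arm or the gripper's body presses on something with over 40 N, if the wrist force passes 120 N, or if a joint passes its speed limit or range.

## Working session

There is one attempt and no reset: what is moved stays moved. The work goes in short steps, Python scripts to look and compute and a tool call to move; the robot and the scene stay as the last step left them, time stands still between calls to the robot, and variables do not carry over. Pictures are saved under pics/ and viewed, and the job is handed in when it is done.

Besides the shell and the picture viewer there is one more tool, called after "Emit:" by a JSON object that holds its "fn" and its "kwargs", one argument or row to a line. drive_tool: Moves the arm, as the interface text tells. Its arguments: {"type":"object","properties":{"rows":{"type":"array"},"grip_force":{"type":"number"}},"required":["rows"]}

```bash
ls; mkdir -p pics; python3 - <<'E'
from bench import ctrl
import cv2,json
s=ctrl.get_state();print({k:s[k] for k in('time','position','tool_rot','grip_width')})
for n in('side','top'):
    d=ctrl.get_image(n);cv2.imwrite(f'pics/{n}0.png',d['img']);print(n,d['camera_matrix'],d['R'],d['t'])
E
```

```text
pics
{'time': 0.0, 'position': array([ 0.15734389, -0.63006661,  0.20755929]), 'tool_rot': array([-2.47523072e+00,  1.93287142e+00,  2.47251992e-03]), 'grip_width': 1.0052104845057648}
side [[596.40349221   0.         328.58226642]
 [  0.         596.40349221 238.77656623]
 [  0.           0.           1.        ]] [[-0.9951271   0.09779154  0.01260393]
 [ 0.04447557  0.55927372 -0.82778912]
 [-0.08799982 -0.82319483 -0.56089777]] [0.61260139 0.08629714 1.52494534]
top [[620.20381656   0.         324.44249903]
 [  0.         620.20381656 232.91530725]
 [  0.           0.           1.        ]] [[ 0.00516623 -0.99994073 -0.00958365]
 [-0.99023351 -0.00378035 -0.13936748]
 [ 0.139323    0.01021005 -0.99019435]] [-0.01056886  0.62166761  1.31683641]
```

View pics/side0.png

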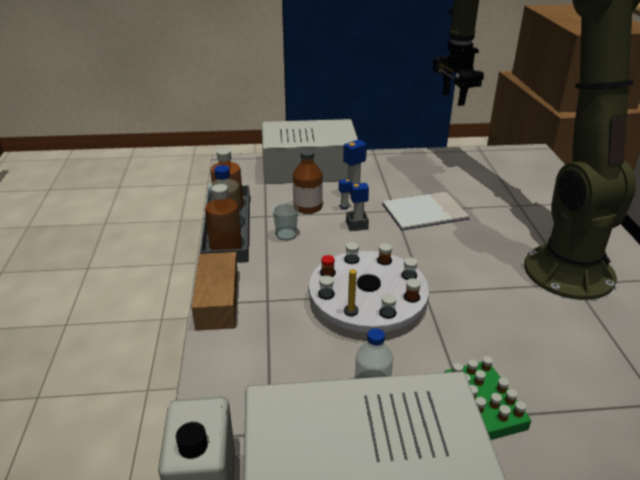

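View pics/top0.png

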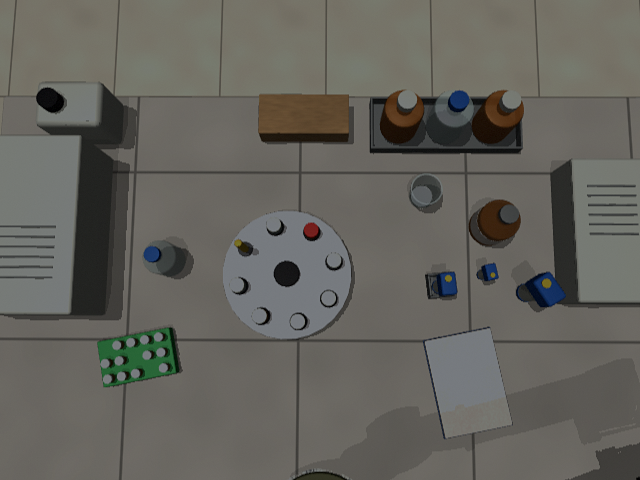

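The top view has the docked middle-sized reader near (447,284), with the small one at (490,272) and the large one at (545,290). The carousel centre is near (287,273), the red cap at (312,231) and the post top at (239,243). I'll enlarge these areas.

```bash
cat > h.py <<'E'
import numpy as np,cv2
from bench import ctrl
def cam(n):
    d=ctrl.get_image(n);return d
def ray(d,u,v,z):
    K,R,t=map(np.array,(d['camera_matrix'],d['R'],d['t']))
    c=-R.T@t; r=R.T@np.linalg.inv(K)@np.array([u,v,1.]); return c+r*(z-c[2])/r[2]
def proj(d,X):
    p=d['camera_matrix']@(d['R']@np.array(X)+d['t']);return p[:2]/p[2]
def crop(d,x0,y0,w,h,s,name):
    cv2.imwrite(name,cv2.resize(d['img'][y0:y0+h,x0:x0+w],None,fx=s,fy=s,interpolation=cv2.INTER_CUBIC))
E
python3 - <<'E'
from h import *
t=cam('top');s=cam('side')
crop(t,400,160,160,120+30,5,'pics/tA.png')
crop(t,215,200,150,150,4,'pics/tB.png')
crop(s,320,130,80,110,5,'pics/sA.png')
crop(s,295,230,150,120,5,'pics/sB.png')
E
```

```text
(no output)
```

View pics/tA.png

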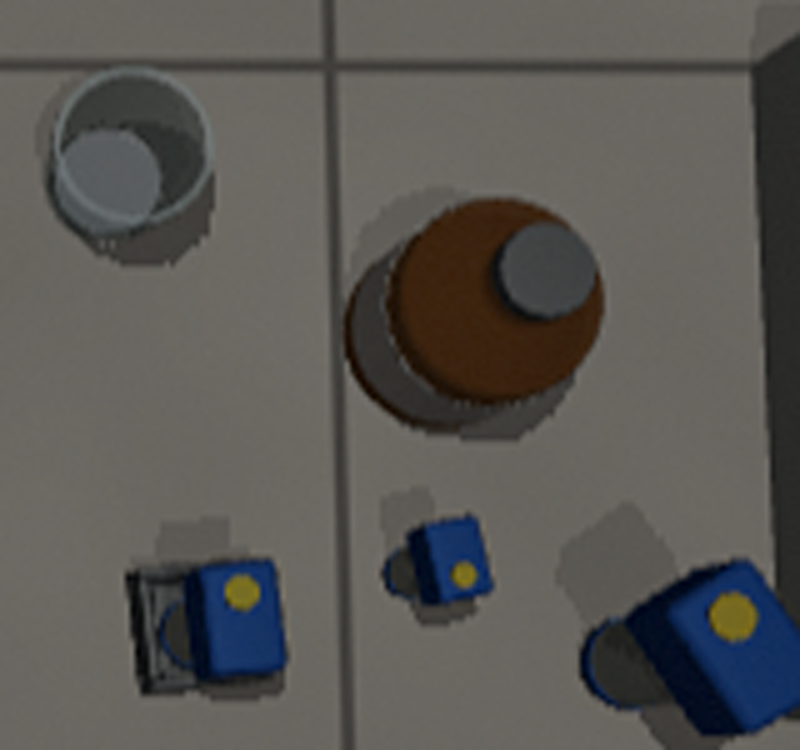

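View pics/tB.png

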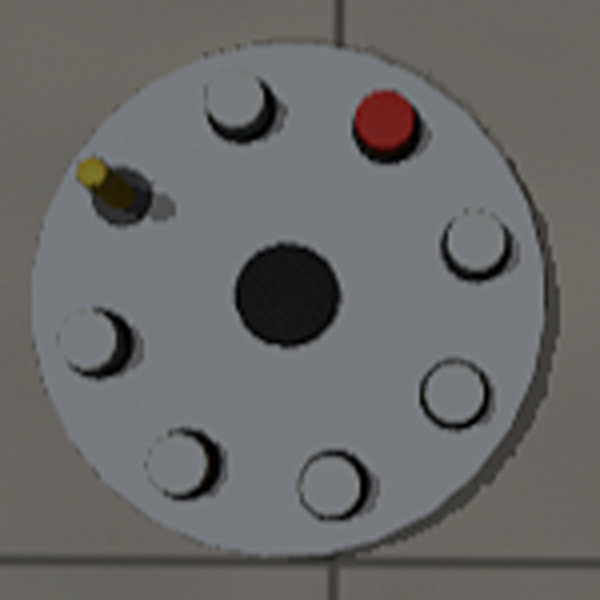

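View pics/sA.png

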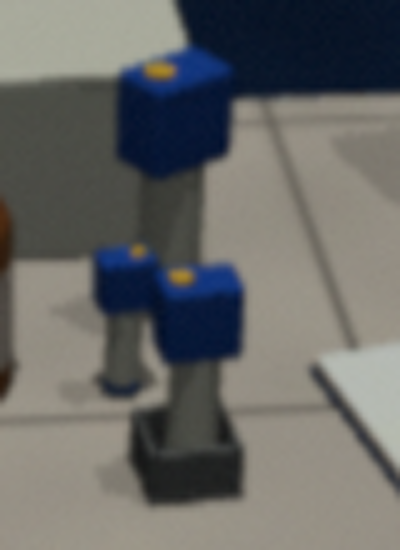

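View pics/sB.png

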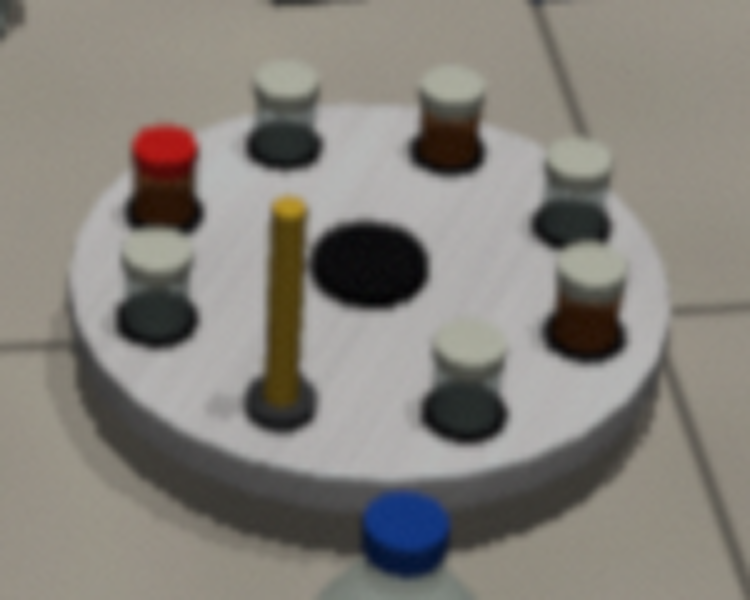

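```bash
python3 - <<'E'
from h import *
np.set_printoptions(precision=4,suppress=True)
t=cam('top');s=cam('side')
A=lambda x,y:(400+(x+.5)/5-.5,160+(y+.5)/5-.5)
B=lambda x,y:(215+(x+.5)/4-.5,200+(y+.5)/4-.5)
S1=lambda x,y:(320+(x+.5)/5-.5,130+(y+.5)/5-.5)
S2=lambda x,y:(295+(x+.5)/5-.5,230+(y+.5)/5-.5)
hub=ray(t,*B(288,295),.064);print('hub',hub,ray(s,*S2(369,264),.064))
red=ray(t,*B(386,120),.095);print('red',red,ray(s,*S2(165,143),.095))
post=ray(t,*B(92,172),.165);print('post',post,ray(s,*S2(289,208),.165))
c=[ray(t,*B(x,y),.095) for x,y in[(476,238),(455,394),(333,486),(180,464),(91,343),(236,106),(386,120)]]
c=np.array(c)[:,:2];M=np.c_[2*c,np.ones(7)];p=np.linalg.lstsq(M,(c**2).sum(1),rcond=None)[0];print('fit',p[:2],np.sqrt(p[2]+p[:2]@p[:2]))
for n,v in(('red',red),('post',post)):
  d=(v-hub)[:2];print(n,np.hypot(*d),np.degrees(np.arctan2(d[1],d[0])))
print('block top corners',[ray(t,*A(x,y),.130)[:2] for x,y in[(203,566),(274,560),(286,667),(212,679)]])
print('side',[ray(s,*S1(x,y),.130)[:2] for x,y in[(156,290),(240,290),(233,264),(166,268)]])
print('dock top',[ray(t,*A(x,y),.034)[:2] for x,y in[(127,572),(145,693)]])
print('dock side',[ray(s,*S1(x,y),.034)[:2] for x,y in[(130,412),(148,461),(242,455),(220,405)]])
print('amber cap',ray(t,*A(548,271),.18),'beaker rim',ray(t,*A(133,147),.085),'clear cap',ray(t,151.5,254.5,.15))
E
```

```text
hub [0.531  0.0726 0.064 ] [0.5317 0.0783 0.064 ]
red [0.6214 0.0199 0.095 ] [0.6209 0.0186 0.095 ]
post [0.5844 0.164  0.165 ] [0.5839 0.1646 0.165 ]
fit [0.53   0.0719] 0.1037785071908008
red 0.10460096258486618 -30.253884044795953
post 0.10586718186506348 59.7165643609166
block top corners [array([ 0.5287, -0.2441]), array([ 0.5312, -0.273 ]), array([ 0.4879, -0.2768]), array([ 0.483 , -0.2468])]
side [array([ 0.5322, -0.2516]), array([ 0.4868, -0.2482]), array([ 0.4862, -0.2773]), array([ 0.5235, -0.2756])]
dock top [array([ 0.5332, -0.2279]), array([ 0.4806, -0.2348])]
dock side [array([ 0.5398, -0.2827]), array([ 0.5361, -0.2305]), array([ 0.4833, -0.2326]), array([ 0.4877, -0.2862])]
amber cap [ 0.642  -0.3737  0.18  ] beaker rim [ 0.7118 -0.2259  0.085 ] clear cap [0.5615 0.3395 0.15  ]
```

```bash
cat >> h.py <<'E'
from scipy.spatial.transform import Rotation as Rn
def rows(cur,yaw,pts,jaw,spin=0):
    """cur: commanded TCP, yaw: angle of tool x in world (tool down). spin in rad about tool z, list or 0"""
    x=np.array([np.cos(yaw),np.sin(yaw)]);y=np.array([np.sin(yaw),-np.cos(yaw)])
    out=[]
    for p in pts:
        d=np.array(p)-np.array(cur)
        out.append([round(float(d[:2]@x/.3),3),round(float(d[:2]@y/.3),3),round(float(-d[2]/.3),3),round(spin/np.pi,3),jaw])
    return out
E
python3 - <<'E'
from h import *
np.set_printoptions(precision=4,suppress=True)
t=cam('top')
st=ctrl.get_state()
M=Rn.from_rotvec(st['tool_rot']).as_matrix();print(M,st['position'],st['time'])
yaw=np.arctan2(M[1,0],M[0,0]);print(yaw)
for z in(.08,.1):print('small',ray(t,489.5,270,z))
for z in(.15,.18):print('large',ray(t,547,287,z))
cur=[.158,-.631,.209]
a=np.array(cur);b=np.array([.508,-.261,.215])
print(rows(cur,yaw,[b,[.508,-.261,.102]],80,spin=(yaw-(0.085-np.pi/2))))
print('campos',-t['R'].T@t['t'])
E
```

```text
[[ 0.2424 -0.9702 -0.0002]
 [-0.9702 -0.2424  0.0004]
 [-0.0004  0.0001 -1.    ]] [ 0.1575 -0.6305  0.2084] 0.35
-1.3259757510811985
small [ 0.5389 -0.357   0.08  ]
small [ 0.5372 -0.3518  0.1   ]
large [ 0.4998 -0.452   0.15  ]
large [ 0.4982 -0.4416  0.18  ]
[[-0.914, -1.431, -0.02, np.float64(0.051), 80], [-0.914, -1.431, 0.357, np.float64(0.051), 80]]
campos [ 0.4322 -0.0217  1.3905]
```

Emit:
{"fn": "drive_tool", "kwargs": {
  "rows": [
    [[-0.04, -0.06, -0.02, 0, 60], [-0.12, -0.19, -0.02, 0, 80], [-0.22, -0.345, -0.02, 0, 80], [-0.32, -0.5, -0.02, 0, 80], [-0.42, -0.66, -0.02, 0, 80], [-0.51, -0.8, -0.02, 0, 80], [-0.6, -0.94, -0.02, 0, 80]]
  ]
}}

```text
time: 1.23
position: [0.3894, -0.3846, 0.2155]
tool_rot: [2.478, -1.931, 0.002]
ft_force: [0.1, -0.3, 0.1]
grip_width: 0.685
```

Emit:
{"fn": "drive_tool", "kwargs": {
  "rows": [
    [[-0.1, -0.15, 0, 0, 80], [-0.2, -0.31, 0, 0.02, 80], [-0.27, -0.42, 0, 0.051, 80], [-0.31, -0.485, 0, 0.051, 80], [-0.314, -0.491, 0, 0.051, 80], [-0.314, -0.491, 0, 0.051, 80], [-0.314, -0.491, 0, 0.051, 80]]
  ]
}}

```text
time: 2.1
position: [0.5065, -0.2619, 0.2147]
tool_rot: [2.31, -2.128, 0.0]
ft_force: [0.0, -0.3, 0.0]
grip_width: 0.688
```

```bash
python3 - <<'E'
from h import *
np.set_printoptions(precision=4,suppress=True)
t=cam('top');s=cam('side')
for i in range(1):
  st=ctrl.get_state();print(st['time'],st['position'],st['tool_rot'],st['grip_width'],st['joint_positions'])
M=Rn.from_rotvec(st['tool_rot']).as_matrix();print(np.arctan2(M[1,0],M[0,0]))
crop(s,300,60,150,180,4,'pics/s1.png')
crop(t,380,180,160,150,4,'pics/t1.png')
E
```

```text
2.2 [ 0.5068 -0.2617  0.2147] [ 2.3108 -2.1277  0.0001] 0.6841807654876964 [ 0.795   0.1725 -0.4104  1.6337  0.0707  1.3502 -1.1139]
-1.4883434305982477
```

View pics/s1.png

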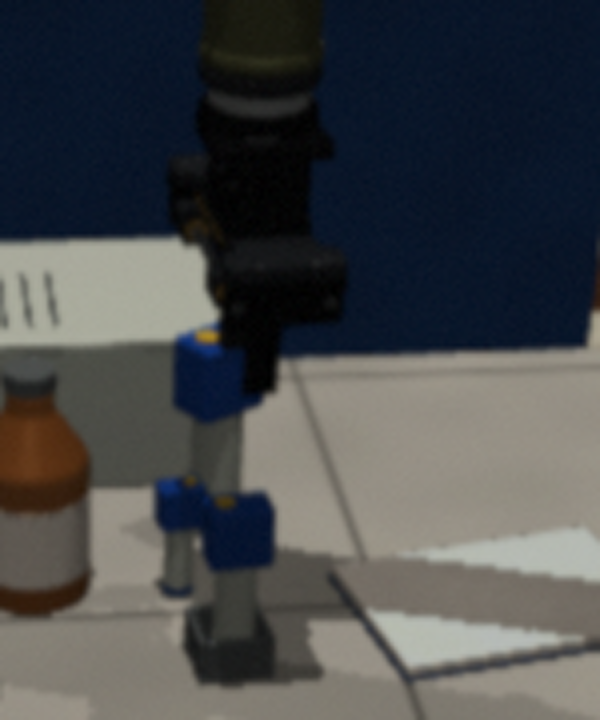

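View pics/t1.png

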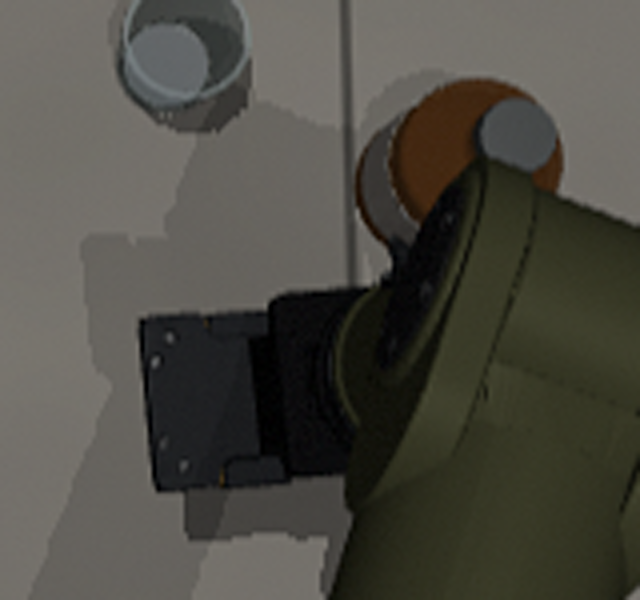

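The dock holds the middle-sized reader, and the jaws are over it with the two other readers behind. I'll descend and grip.

Emit:
{"fn": "drive_tool", "kwargs": {
  "rows": [
    [[0, -0.004, 0.04, 0, 80], [0, -0.004, 0.11, 0, 80], [0, -0.004, 0.2, 0, 80], [0, -0.004, 0.28, 0, 80], [0, -0.004, 0.34, 0, 80], [0, -0.004, 0.37, 0, 80], [0, -0.004, 0.375, 0, 80], [0, -0.004, 0.375, 0, 80], [0, -0.004, 0.375, 0, 255], [0, -0.004, 0.375, 0, 255], [0, -0.004, 0.375, 0, 255], [0, -0.004, 0.375, 0, 255], [0, -0.004, 0.375, 0, 255], [0, -0.004, 0.375, 0, 255]]
  ],
  "grip_force": 40
}}

```text
time: 3.95
position: [0.5088, -0.2605, 0.1023]
tool_rot: [2.313, -2.125, 0.0]
ft_force: [0.6, -0.2, 0.8]
grip_width: 0.366
```

```bash
python3 - <<'E'
from h import *
np.set_printoptions(precision=4,suppress=True)
s=cam('side')
st=ctrl.get_state();print(st['time'],st['position'],st['tool_rot'],st['grip_width'],st['ft_force'])
crop(s,300,100,130,150,5,'pics/s2.png')
E
```

```text
4.0 [ 0.5088 -0.2605  0.1023] [ 2.3134 -2.1255  0.0004] 0.36544491764858167 [ 0.8478 -0.089   1.228 ]
```

View pics/s2.png

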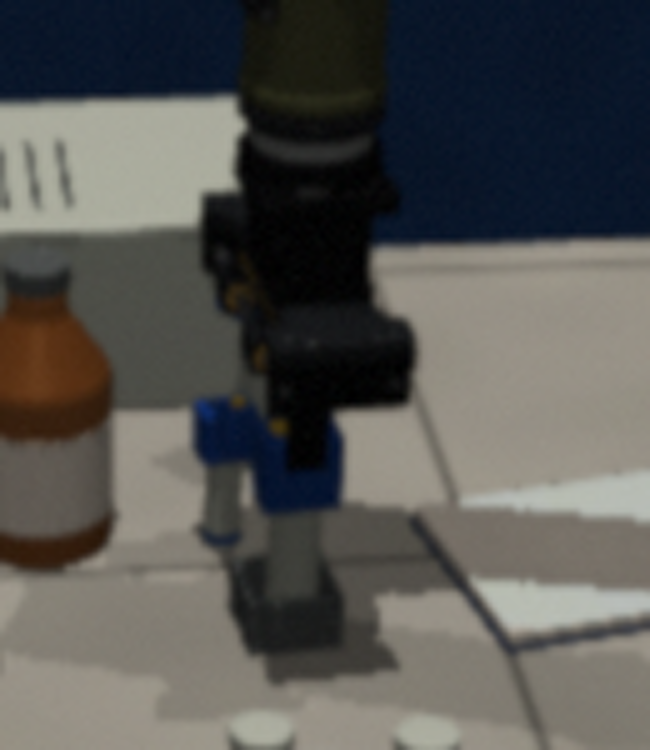

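```bash
python3 - <<'E'
from h import *
yaw=-1.487
C0=np.array([.5085,-.2607,.1023])
up=C0+[0,0,.12]
P=[[.45,-.06,.222],[.4265,.058,.222]]
print(rows(C0,yaw,[up]+P[:1],255))
print(rows(P[0],yaw,[[.435,.0,.222],[.4265,.058,.222],[.432,.11,.222],[.44,.126,.222],[.56,.09,.222],[.607,.13,.222]],255))
E
```

```text
[[0.0, 0.0, -0.4, 0.0, 255], [-0.683, 0.138, -0.399, 0.0, 255]]
[[-0.203, 0.033, -0.0, 0.0, 255], [-0.399, 0.045, -0.0, 0.0, 255], [-0.57, 0.012, -0.0, 0.0, 255], [-0.621, -0.019, -0.0, 0.0, 255], [-0.468, -0.407, -0.0, 0.0, 255], [-0.587, -0.575, -0.0, 0.0, 255]]
```

Emit:
{"fn": "drive_tool", "kwargs": {
  "rows": [
    [[0, 0, -0.03, 0, 255], [0, 0, -0.1, 0, 255], [0, 0, -0.2, 0, 255], [0, 0, -0.3, 0, 255], [-0.03, 0.006, -0.38, 0, 255], [-0.12, 0.024, -0.4, 0, 255], [-0.26, 0.052, -0.4, 0, 255], [-0.4, 0.08, -0.4, 0, 255], [-0.54, 0.108, -0.4, 0, 255], [-0.683, 0.138, -0.4, 0, 255]]
  ]
}}

```text
time: 5.25
position: [0.4495, -0.0583, 0.2223]
tool_rot: [2.313, -2.125, 0.0]
ft_force: [0.3, 0.3, -1.8]
grip_width: 0.361
```

Emit:
{"fn": "drive_tool", "kwargs": {
  "rows": [
    [[-0.1, 0.018, 0, 0, 255], [-0.203, 0.033, 0, 0, 255], [-0.3, 0.042, 0, 0, 255], [-0.4, 0.045, 0, 0, 255], [-0.4, 0.045, 0, 0, 255]]
  ]
}}

```text
time: 5.88
position: [0.4261, 0.0612, 0.2225]
tool_rot: [-2.319, 2.12, -0.001]
ft_force: [0.4, -1.2, -2.4]
grip_width: 0.36
```

```bash
python3 - <<'E'
from h import *
np.set_printoptions(precision=4,suppress=True)
st=ctrl.get_state();print(st['time'],st['position'],st['tool_rot'],st['grip_width'],st['ft_force'],st['joint_positions'])
s=cam('side');t=cam('top')
crop(s,290,150,190,200,4,'pics/s3.png');cv2.imwrite('pics/t3.png',t['img'])
E
```

```text
5.875 [0.4261 0.0612 0.2225] [-2.3187  2.1197 -0.001 ] 0.35964469050363806 [ 0.4404 -1.1724 -2.402 ] [ 0.5749 -0.1713 -0.689   1.9139 -0.1106  1.3612 -1.565 ]
```

View pics/s3.png

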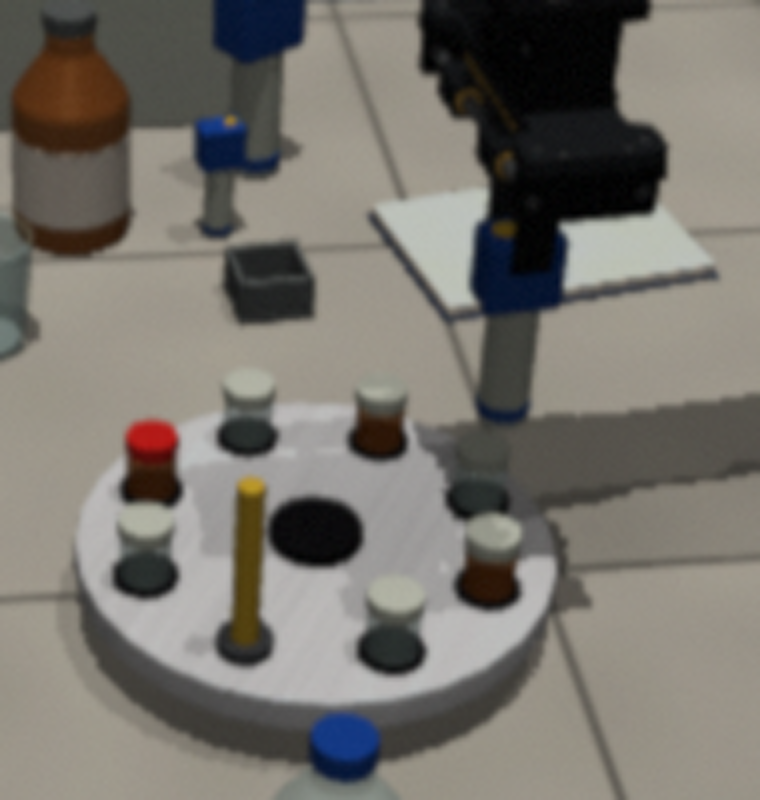

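View pics/t3.png

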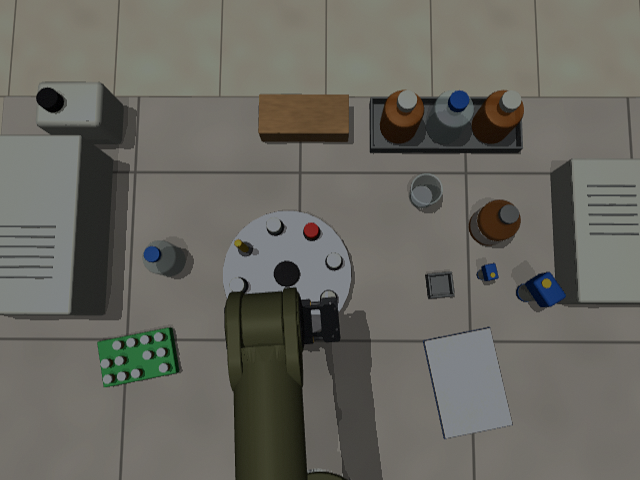

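```bash
cat >> h.py <<'E'
CEN=np.array([.5305,.0728])
def redang(d,side=False):
    hsv=cv2.cvtColor(d['img'],cv2.COLOR_BGR2HSV)
    m=(((hsv[...,0]<6)|(hsv[...,0]>174))&(hsv[...,1]>180)&(hsv[...,2]>60)).astype(np.uint8)
    n,l,st,c=cv2.connectedComponentsWithStats(m)
    best=None
    for i in range(1,n):
        if st[i,4]<25: continue
        p=ray(d,c[i][0],c[i][1],.090 if side else .0945)[:2]
        r=np.hypot(*(p-CEN))
        if abs(r-.105)<.02 and (best is None or st[i,4]>best[3]):
            best=(np.degrees(np.arctan2(*(p-CEN)[::-1])),r,c[i],st[i,4])
    return best
E
python3 - <<'E'
from h import *
np.set_printoptions(precision=4,suppress=True)
t=cam('top');s=cam('side')
print(redang(t),redang(s,True))
crop(t,420,260,45,45,12,'pics/dock.png')
P=np.array([.426,.060,.2225])
print(rows(P,-1.484,[[.432,.10,.222],[.46,.11,.222],[.51,.1,.222],[.56,.09,.222],[.59,.11,.222],[.610,.140,.222]],255))
E
```

```text
(np.float64(-30.001890564133173), np.float64(0.10431011693211784), array([310.7561, 229.9085]), np.int32(164)) (np.float64(-29.948331538489242), np.float64(0.1048566031050634), array([327.4804, 260.402 ]), np.int32(102))
[[-0.131, -0.031, 0.002, 0.0, 255], [-0.156, -0.127, 0.002, 0.0, 255], [-0.109, -0.291, 0.002, 0.0, 255], [-0.061, -0.454, 0.002, 0.0, 255], [-0.119, -0.559, 0.002, 0.0, 255], [-0.212, -0.634, 0.002, 0.0, 255]]
```

View pics/dock.png

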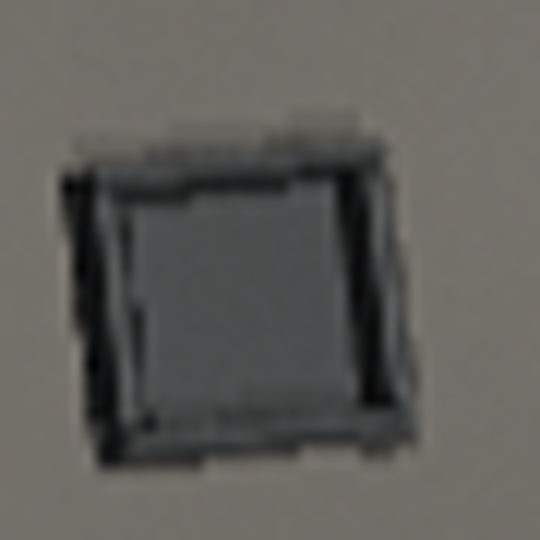

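```bash
python3 - <<'E'
from h import *
np.set_printoptions(precision=4,suppress=True)
t=cam('top')
print('dock',ray(t,440.5,284.6,.034))
P=np.array([.426,.060,.2225])
print(rows(P,-1.484,[[.606,.13,.2225],[.6085,.143,.2225]],255))
E
```

```text
dock [ 0.5103 -0.2612  0.034 ]
[[-0.18, -0.618, -0.0, 0.0, 255], [-0.223, -0.63, -0.0, 0.0, 255]]
```

Emit:
{"fn": "drive_tool", "kwargs": {
  "rows": [
    [[-0.07, -0.008, 0, 0, 255], [-0.13, -0.05, 0, 0, 255], [-0.15, -0.15, 0, 0, 255], [-0.109, -0.29, 0, 0, 255], [-0.061, -0.45, 0, 0, 255], [-0.1, -0.54, 0, 0, 255], [-0.16, -0.605, 0, 0, 255], [-0.204, -0.625, 0, 0, 255], [-0.224, -0.629, 0, 0, 255], [-0.224, -0.629, 0, 0, 255], [-0.224, -0.629, 0, 0, 255]]
  ]
}}

```text
time: 7.5
position: [0.6087, 0.1405, 0.2224]
tool_rot: [2.312, -2.126, 0.002]
ft_force: [0.2, -0.0, -2.0]
grip_width: 0.36
```

```bash
python3 - <<'E'
from h import *
np.set_printoptions(precision=4,suppress=True)
s=cam('side');t=cam('top')
st=ctrl.get_state();print(st['time'],st['position'],st['tool_rot'],st['ft_force'])
print(redang(t),redang(s,True))
crop(s,290,150,190,200,4,'pics/s4.png');cv2.imwrite('pics/t4.png',t['img'])
E
```

```text
7.6 [0.6089 0.1405 0.2224] [ 2.3117 -2.1266  0.0017] [-0.2598  1.466  -2.2706]
(np.float64(-29.876907909260726), np.float64(0.10484948407215791), array([310.7922, 229.6364]), np.int32(154)) (np.float64(-29.398698160188506), np.float64(0.1045187124754396), array([327.4368, 260.6667]), np.int32(87))
```

View pics/s4.png

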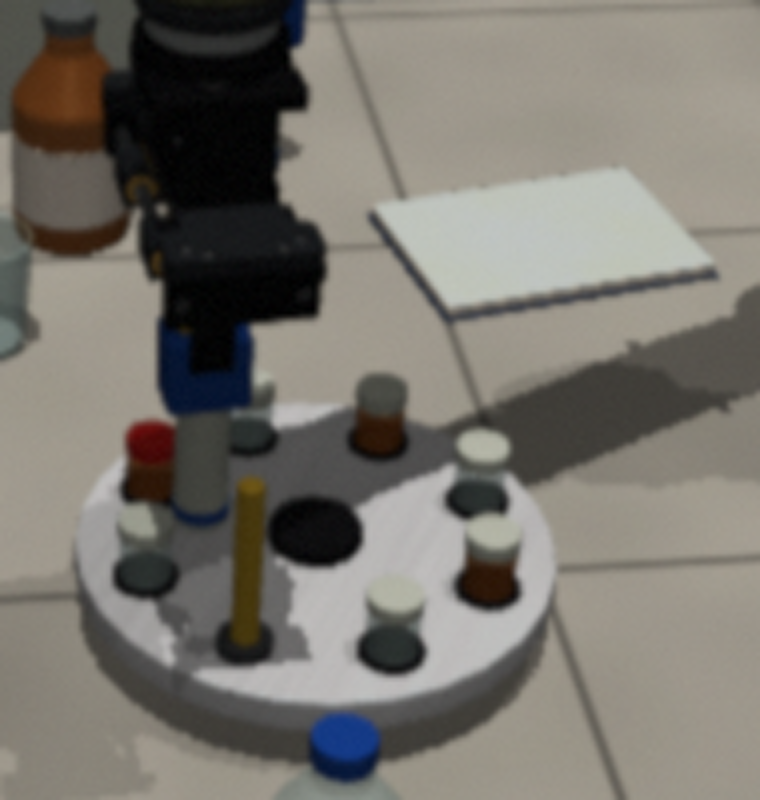

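View pics/t4.png

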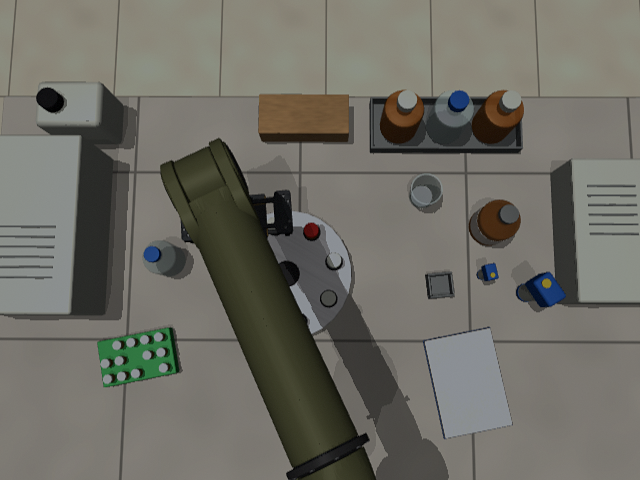

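```bash
cat >> h.py <<'E'
def circ(a,r=.105,z=.2225):
    a=np.radians(a);return [CEN[0]+r*np.cos(a),CEN[1]+r*np.sin(a),z]
def yawof(st):
    M=Rn.from_rotvec(st['tool_rot']).as_matrix();return np.arctan2(M[1,0],M[0,0])
E
python3 - <<'E'
from h import *
np.set_printoptions(precision=4,suppress=True)
s=cam('side')
print('nose',ray(s,340.1,278.2,.125))
st=ctrl.get_state();y=yawof(st);print(y,st['position'])
c=st['position'];c=np.array([.6088,.1405,.2224])
a0=np.degrees(np.arctan2(*(c[:2]-CEN)[::-1]));print(a0)
al=0.4;T=.125
pts=[];om=0;a=np.radians(a0)
L=[]
for k in range(1,21):
    om=min(1.0,al*k*T); 
    a=np.radians(a0)+.5*al*(k*T)**2
    pts.append(circ(np.degrees(a)));L.append(np.degrees(a))
for r,l in zip(rows(c,y,pts,255),L):print(r,round(l,1))
E
```

```text
nose [0.6054 0.1351 0.125 ]
-1.4872722744767946 [0.6089 0.1406 0.2224]
40.84745544416209
[-0.004, -0.003, -0.0, 0.0, 255] 41.0
[-0.006, -0.001, -0.0, 0.0, 255] 41.6
[-0.011, 0.002, -0.0, 0.0, 255] 42.5
[-0.017, 0.007, -0.0, 0.0, 255] 43.7
[-0.024, 0.013, -0.0, 0.0, 255] 45.3
[-0.033, 0.021, -0.0, 0.0, 255] 47.3
[-0.044, 0.031, -0.0, 0.0, 255] 49.6
[-0.055, 0.043, -0.0, 0.0, 255] 52.3
[-0.067, 0.057, -0.0, 0.0, 255] 55.4
[-0.08, 0.073, -0.0, 0.0, 255] 58.8
[-0.093, 0.092, -0.0, 0.0, 255] 62.5
[-0.105, 0.114, -0.0, 0.0, 255] 66.6
[-0.117, 0.138, -0.0, 0.0, 255] 71.1
[-0.128, 0.166, -0.0, 0.0, 255] 75.9
[-0.137, 0.196, -0.0, 0.0, 255] 81.1
[-0.143, 0.23, -0.0, 0.0, 255] 86.7
[-0.147, 0.266, -0.0, 0.0, 255] 92.6
[-0.146, 0.304, -0.0, 0.0, 255] 98.9
[-0.141, 0.344, -0.0, 0.0, 255] 105.5
[-0.13, 0.385, -0.0, 0.0, 255] 112.5
```

```bash
cat >> h.py <<'E'
def overlay(d,x0,y0,w,h,s,name,nose,others=()):
    im=cv2.resize(d['img'][y0:y0+h,x0:x0+w],None,fx=s,fy=s,interpolation=cv2.INTER_CUBIC)
    th=np.linspace(0,2*np.pi,49)
    def circ_(c,r,col):
        q=np.array([proj(d,[c[0]+r*np.cos(a),c[1]+r*np.sin(a),c[2]]) for a in th])
        q=((q-[x0,y0]+.5)*s-.5).astype(np.int32);cv2.polylines(im,[q],True,col,1,cv2.LINE_AA)
    circ_(nose,.015,(0,255,0));circ_([nose[0],nose[1],nose[2]+.06],.015,(0,255,0))
    for c,r in others: circ_(c,r,(255,255,0))
    cv2.imwrite(name,im)
E
python3 - <<'E'
from h import *
s=cam('side')
overlay(s,310,220,90,90,8,'pics/ov1.png',[.6088,.1405,.125],[([*circ(60)[:2],.165],.008),([*circ(-30)[:2],.095],.016),([*CEN,.064],.03)])
E
```

```text
(no output)
```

View pics/ov1.png

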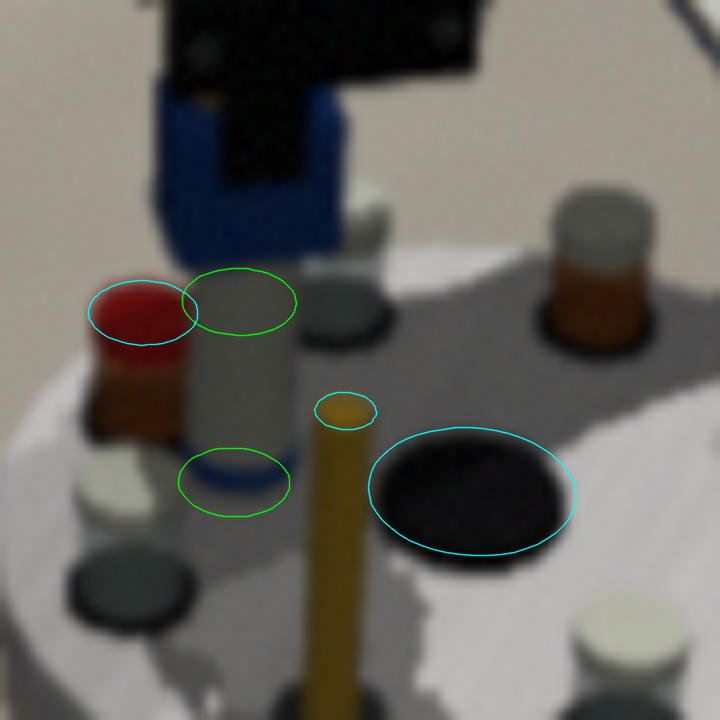

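```bash
cat > ov2.py <<'E'
from h import *
d=cam('side')
def draw(im,X,x0,y0,s,col):
    q=((proj(d,X)-[x0,y0]+.5)*s-.5);cv2.circle(im,tuple(int(v) for v in q),3,col,-1)
def blk(im,n,yaw,x0,y0,s,col):
    c,sn=np.cos(yaw),np.sin(yaw)
    for z in(.079,.125):
        q=[]
        for a,b in((.023,.016),(-.023,.016),(-.023,-.016),(.023,-.016)):
            q.append(((proj(d,[n[0]+c*a-sn*b,n[1]+sn*a+c*b,n[2]+z])-[x0,y0]+.5)*s-.5))
        cv2.polylines(im,[np.array(q).astype(np.int32)],True,col,1,cv2.LINE_AA)
im0=cv2.imread('pics/side0.png')
x0,y0,s=330,155,8
im=cv2.resize(im0[y0:y0+80,x0:x0+60],None,fx=s,fy=s,interpolation=cv2.INTER_CUBIC)
blk(im,[.508,-.261,.005],.085,x0,y0,s,(0,255,0))
for a in np.linspace(0,6.28,60): draw(im,[.508+.015*np.cos(a),-.261+.015*np.sin(a),.035],x0,y0,s,(0,255,255))
cv2.imwrite('pics/ov2.png',im)
x0,y0=315,185
im=cv2.resize(d['img'][y0:y0+100,x0:x0+80],None,fx=s,fy=s,interpolation=cv2.INTER_CUBIC)
blk(im,[.6088,.1405,.125],.085,x0,y0,s,(0,255,0))
for dy in(.016,.03):
  for dx in(-.0095,.0095):draw(im,[.6088+dx,.1405+dy,.2224-.014],x0,y0,s,(0,0,255))
cv2.imwrite('pics/ov3.png',im)
E
python3 ov2.py
```

```text
(no output)
```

View pics/ov2.png

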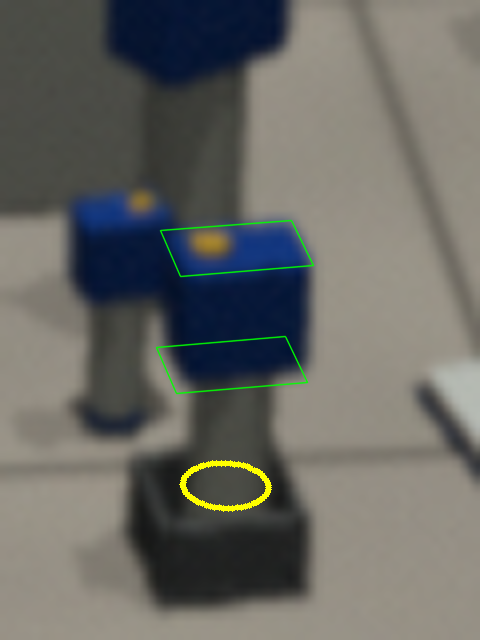

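View pics/ov3.png

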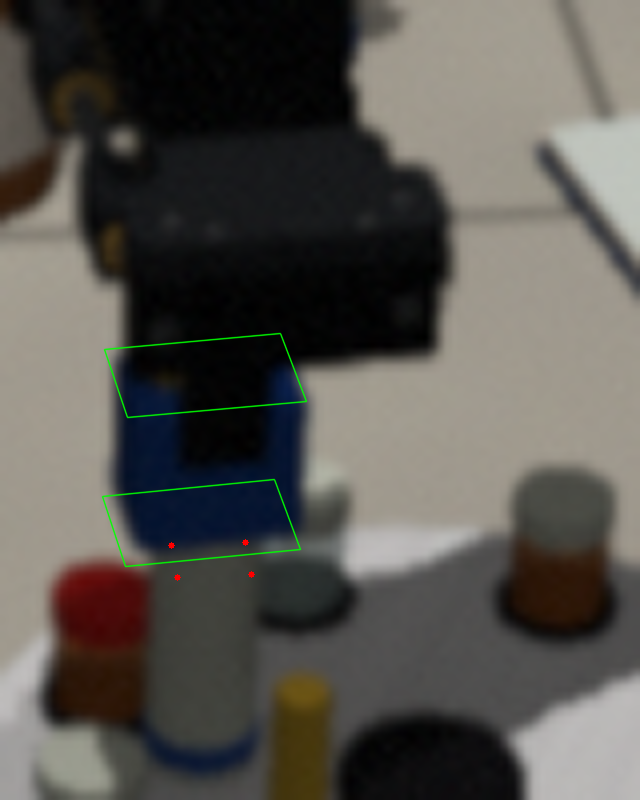

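Emit:
{"fn": "drive_tool", "kwargs": {
  "rows": [
    [[-0.004, -0.003, 0, 0, 255], [-0.006, -0.001, 0, 0, 255], [-0.011, 0.002, 0, 0, 255], [-0.017, 0.007, 0, 0, 255], [-0.024, 0.013, 0, 0, 255], [-0.033, 0.021, 0, 0, 255], [-0.044, 0.031, 0, 0, 255], [-0.055, 0.043, 0, 0, 255], [-0.067, 0.057, 0, 0, 255], [-0.08, 0.073, 0, 0, 255], [-0.093, 0.092, 0, 0, 255], [-0.105, 0.114, 0, 0, 255], [-0.117, 0.138, 0, 0, 255], [-0.128, 0.166, 0, 0, 255], [-0.137, 0.196, 0, 0, 255], [-0.143, 0.23, 0, 0, 255], [-0.147, 0.266, 0, 0, 255], [-0.146, 0.304, 0, 0, 255], [-0.141, 0.344, 0, 0, 255], [-0.13, 0.385, 0, 0, 255]]
  ]
}}

```text
time: 10.25
position: [0.4897, 0.1704, 0.2221]
tool_rot: [2.313, -2.125, 0.0]
ft_force: [0.1, -0.2, -1.7]
grip_width: 0.364
```

```bash
python3 - <<'E'
from h import *
np.set_printoptions(precision=4,suppress=True)
st=ctrl.get_state();print(st['time'],st['position'],st['tool_rot'],st['ft_force'],yawof(st))
s=cam('side');
print(redang(s,True))
p=st['position']
overlay(s,290,190,150,130,5,'pics/ov4.png',[p[0],p[1],.125])
cv2.imwrite('pics/side4.png',s['img'])
E
```

```text
10.25 [0.4897 0.1704 0.2221] [ 2.3135 -2.1253  0.0002] [ 0.0896 -0.1595 -1.655 ] -1.4860649369355832
(np.float64(37.18455911356854), np.float64(0.10659421155667402), array([335.3025, 291.6555]), np.int32(119))
```

View pics/ov4.png

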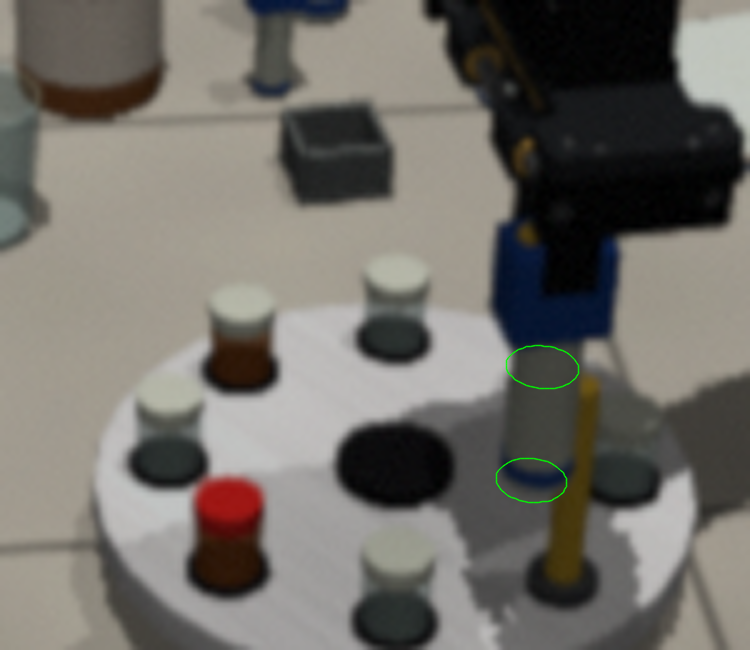

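Emit:
{"fn": "drive_tool", "kwargs": {
  "rows": [
    [[0, 0, 0, 0, 255], [0, 0, 0, 0, 255], [0, 0, 0, 0, 255]]
  ]
}}

```text
time: 10.68
position: [0.4908, 0.1708, 0.222]
tool_rot: [-2.313, 2.125, 0.001]
ft_force: [0.1, 0.1, -1.8]
grip_width: 0.364
```

```bash
python3 - <<'E'
from h import *
np.set_printoptions(precision=4,suppress=True)
st=ctrl.get_state();print(st['time'],st['position'],st['ft_force'],yawof(st))
s=cam('side');
print(redang(s,True))
crop(s,290,190,150,130,5,'pics/s5.png')
E
```

```text
10.675 [0.4908 0.1708 0.222 ] [ 0.1296  0.1204 -1.7978] -1.4861545844974233
(np.float64(60.936449278381424), np.float64(0.10660620938525266), array([352.    , 299.2812]), np.int32(128))
```

View pics/s5.png

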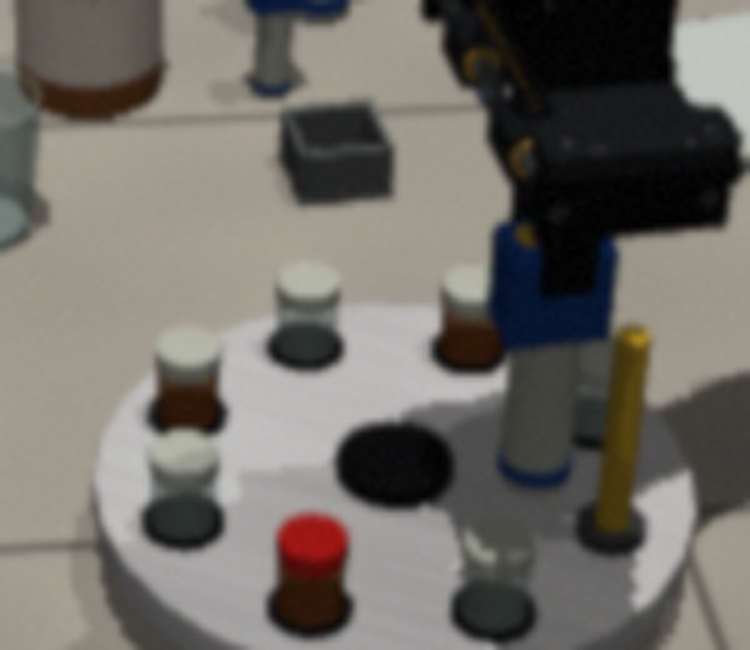

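```bash
cat > fol.py <<'E'
from h import *
def gen(th0,om,base,yaw,n=20,start=None,join=9,dec=.057,lead=0,z=.2222):
    """th0 deg at call start; start: current reader angle (deg) at rest -> blend to join row"""
    om=np.radians(1)*om if om>5 else om
    T=.125;pts=[];L=[]
    th=lambda t: th0+np.degrees(om*t-.5*dec*t*t)+lead
    for k in range(1,n+1):
        a=th(k*T)
        if start is not None and k<join:
            # cubic hermite from (start, vel v0=0) to th(join)
            t0=max(0,(join-5))*T; t1=join*T
            u=(k*T-t0)/(t1-t0)
            if u<=0: a=start
            else:
                v1=np.degrees(om-dec*t1)*(t1-t0)
                h00=2*u**3-3*u*u+1;h01=-2*u**3+3*u*u;h11=u**3-u*u
                a=h00*start+h01*th(t1)+h11*v1
        c=circ(a,z=z);pts.append([c[0]+.0025,c[1],c[2]]);L.append(a)
    for k,(r,a) in enumerate(zip(rows(base,yaw,pts,255),L)):print([r[0],r[1],r[2],0,255],round(a,1))
    print('end',pts[-1], 'th end',th(n*T)-lead)
E
python3 - <<'E'
from fol import *
gen(63.7,.975,[.4905,.1706,.2221],-1.486,start=112.3)
E
```

```text
[0.003, -0.009, -0.0, 0, 255] 112.3
[0.003, -0.009, -0.0, 0, 255] 112.3
[0.003, -0.009, -0.0, 0, 255] 112.3
[0.003, -0.009, -0.0, 0, 255] 112.3
[0.003, -0.007, -0.0, 0, 255] 112.5
[0.005, -0.002, -0.0, 0, 255] 113.5
[0.009, 0.01, -0.0, 0, 255] 115.5
[0.018, 0.03, -0.0, 0, 255] 119.0
[0.033, 0.059, -0.0, 0, 255] 124.5
[0.054, 0.093, -0.0, 0, 255] 131.0
[0.079, 0.123, -0.0, 0, 255] 137.4
[0.107, 0.15, -0.0, 0, 255] 143.8
[0.138, 0.174, -0.0, 0, 255] 150.2
[0.17, 0.194, -0.0, 0, 255] 156.5
[0.205, 0.211, -0.0, 0, 255] 162.7
[0.241, 0.223, -0.0, 0, 255] 168.9
[0.277, 0.231, -0.0, 0, 255] 175.0
[0.314, 0.236, -0.0, 0, 255] 181.1
[0.351, 0.236, -0.0, 0, 255] 187.2
[0.387, 0.233, -0.0, 0, 255] 193.2
end [np.float64(0.4307544360917604), np.float64(0.04890764429600761), 0.2222] th end 193.1526518373704
```

Emit:
{"fn": "drive_tool", "kwargs": {
  "rows": [
    [[0.003, -0.009, 0, 0, 255], [0.003, -0.009, 0, 0, 255], [0.003, -0.009, 0, 0, 255], [0.003, -0.009, 0, 0, 255], [0.003, -0.007, 0, 0, 255], [0.005, -0.002, 0, 0, 255], [0.009, 0.01, 0, 0, 255], [0.018, 0.03, 0, 0, 255], [0.033, 0.059, 0, 0, 255], [0.054, 0.093, 0, 0, 255], [0.079, 0.123, 0, 0, 255], [0.107, 0.15, 0, 0, 255], [0.138, 0.174, 0, 0, 255], [0.17, 0.194, 0, 0, 255], [0.205, 0.211, 0, 0, 255], [0.241, 0.223, 0, 0, 255], [0.277, 0.231, 0, 0, 255], [0.314, 0.236, 0, 0, 255], [0.351, 0.236, 0, 0, 255], [0.387, 0.233, 0, 0, 255]]
  ]
}}

```text
time: 13.22
position: [0.4309, 0.0483, 0.2221]
tool_rot: [-2.313, 2.126, -0.0]
ft_force: [0.1, -0.3, -1.8]
grip_width: 0.365
```

```bash
python3 - <<'E'
from h import *
np.set_printoptions(precision=4,suppress=True)
st=ctrl.get_state();print(st['time'],st['position'],st['ft_force'],yawof(st))
s=cam('side');p=st['position']
print(redang(s,True), np.degrees(np.arctan2(*(p[:2]-[.0025,0]-CEN)[::-1])))
overlay(s,290,190,150,130,5,'pics/s6.png',[p[0]-.0025,p[1],.133],[([*circ(193.15)[:2],.095],.016)])
cv2.imwrite('pics/side6.png',s['img'])
E
```

```text
13.225 [0.4309 0.0483 0.2221] [ 0.1133 -0.3237 -1.8259] -1.486295916337447
(np.float64(-164.49992601315705), np.float64(0.10513641946860847), array([409.9596, 262.5859]), np.int32(99)) -166.49645368416154
```

View pics/s6.png

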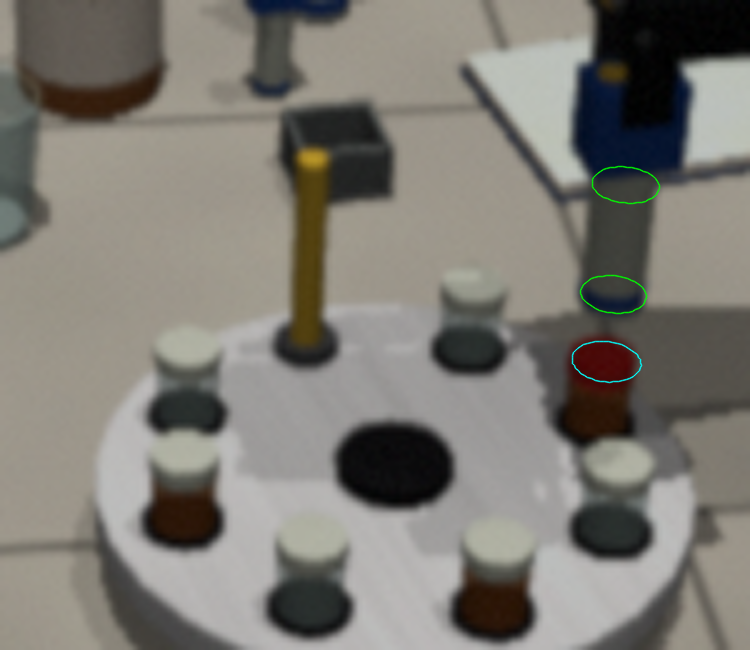

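```bash
python3 - <<'E'
from fol import *
gen(198.0,.87,[.4308,.0487,.2221],-1.486,dec=.042,lead=0.7)
E
```

```text
[0.069, -0.017, -0.0, 0, 255] 204.9
[0.103, -0.032, -0.0, 0, 255] 211.1
[0.136, -0.051, -0.0, 0, 255] 217.2
[0.167, -0.072, -0.0, 0, 255] 223.3
[0.194, -0.097, -0.0, 0, 255] 229.4
[0.219, -0.124, -0.0, 0, 255] 235.4
[0.241, -0.153, -0.0, 0, 255] 241.4
[0.259, -0.185, -0.0, 0, 255] 247.3
[0.274, -0.217, -0.0, 0, 255] 253.3
[0.286, -0.251, -0.0, 0, 255] 259.1
[0.294, -0.286, -0.0, 0, 255] 265.0
[0.298, -0.321, -0.0, 0, 255] 270.8
[0.299, -0.356, -0.0, 0, 255] 276.5
[0.296, -0.391, -0.0, 0, 255] 282.2
[0.29, -0.425, -0.0, 0, 255] 287.9
[0.28, -0.459, -0.0, 0, 255] 293.6
[0.268, -0.49, -0.0, 0, 255] 299.2
[0.252, -0.521, -0.0, 0, 255] 304.8
[0.234, -0.549, -0.0, 0, 255] 310.3
[0.213, -0.576, -0.0, 0, 255] 315.8
end [np.float64(0.6082733771377475), np.float64(-0.00040463574308953476), 0.2222] th end 315.09824937986195
```

Emit:
{"fn": "drive_tool", "kwargs": {
  "rows": [
    [[0.062, -0.014, 0, 0, 255], [0.103, -0.032, 0, 0, 255], [0.136, -0.051, 0, 0, 255], [0.167, -0.072, 0, 0, 255], [0.194, -0.097, 0, 0, 255], [0.219, -0.124, 0, 0, 255], [0.241, -0.153, 0, 0, 255], [0.259, -0.185, 0, 0, 255], [0.274, -0.217, 0, 0, 255], [0.286, -0.251, 0, 0, 255], [0.294, -0.286, 0, 0, 255], [0.298, -0.321, 0, 0, 255], [0.299, -0.356, 0, 0, 255], [0.296, -0.391, 0, 0, 255], [0.29, -0.425, 0, 0, 255], [0.28, -0.459, 0, 0, 255], [0.268, -0.49, 0, 0, 255], [0.252, -0.521, 0, 0, 255], [0.234, -0.549, 0, 0, 255], [0.213, -0.576, 0, 0, 255]]
  ]
}}

```text
time: 15.78
position: [0.6088, 0.0005, 0.2221]
tool_rot: [2.313, -2.125, -0.0]
ft_force: [-0.6, -0.9, -1.4]
grip_width: 0.369
```

```bash
python3 - <<'E'
from h import *
np.set_printoptions(precision=4,suppress=True)
st=ctrl.get_state();print(st['time'],st['position'],st['ft_force'],yawof(st))
s=cam('side');p=st['position']
print(redang(s,True), np.degrees(np.arctan2(*(p[:2]-[.0025,0]-CEN)[::-1])))
overlay(s,290,190,150,130,5,'pics/s7.png',[p[0]-.0025,p[1],.133],[([*circ(315.1)[:2],.095],.016)])
cv2.imwrite('pics/side7.png',s['img'])
E
```

```text
15.775 [0.6088 0.0005 0.2221] [-0.6082 -0.9064 -1.3929] -1.4861341320549353
(np.float64(-45.77292378362637), np.float64(0.10453590338911434), array([334.0538, 254.4731]), np.int32(93)) -43.672169458455
```

View pics/s7.png

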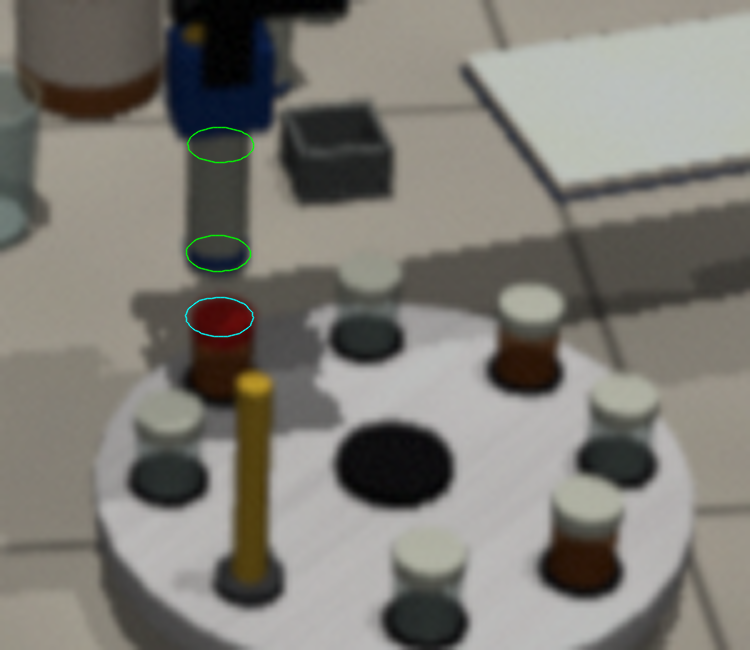

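```bash
python3 - <<'E'
from fol import *
gen(316.4,.757,[.6086,.0,.2221],-1.486,dec=.041,lead=0.4)
E
```

```text
[-0.026, -0.027, -0.0, 0, 255] 322.2
[-0.051, -0.048, -0.0, 0, 255] 327.6
[-0.078, -0.066, -0.0, 0, 255] 332.9
[-0.106, -0.082, -0.0, 0, 255] 338.2
[-0.135, -0.095, -0.0, 0, 255] 343.4
[-0.166, -0.106, -0.0, 0, 255] 348.7
[-0.196, -0.113, -0.0, 0, 255] 353.9
[-0.227, -0.118, -0.0, 0, 255] 359.0
[-0.259, -0.119, -0.0, 0, 255] 364.1
[-0.29, -0.118, -0.0, 0, 255] 369.2
[-0.32, -0.115, -0.0, 0, 255] 374.2
[-0.35, -0.109, -0.0, 0, 255] 379.2
[-0.379, -0.1, -0.0, 0, 255] 384.2
[-0.407, -0.089, -0.0, 0, 255] 389.1
[-0.434, -0.075, -0.0, 0, 255] 394.0
[-0.459, -0.06, -0.0, 0, 255] 398.8
[-0.482, -0.042, -0.0, 0, 255] 403.7
[-0.504, -0.023, -0.0, 0, 255] 408.4
[-0.525, -0.002, -0.0, 0, 255] 413.2
[-0.543, 0.02, -0.0, 0, 255] 417.9
end [np.float64(0.5888104479828027), np.float64(0.16173927083105005), 0.2222] th end 417.4912409783946
```

Emit:
{"fn": "drive_tool", "kwargs": {
  "rows": [
    [[-0.026, -0.027, 0, 0, 255], [-0.051, -0.048, 0, 0, 255], [-0.078, -0.066, 0, 0, 255], [-0.106, -0.082, 0, 0, 255], [-0.135, -0.095, 0, 0, 255], [-0.166, -0.106, 0, 0, 255], [-0.196, -0.113, 0, 0, 255], [-0.227, -0.118, 0, 0, 255], [-0.259, -0.119, 0, 0, 255], [-0.29, -0.118, 0, 0, 255], [-0.32, -0.115, 0, 0, 255], [-0.35, -0.109, 0, 0, 255], [-0.379, -0.1, 0, 0, 255], [-0.407, -0.089, 0, 0, 255], [-0.434, -0.075, 0, 0, 255], [-0.459, -0.06, 0, 0, 255], [-0.482, -0.042, 0, 0, 255], [-0.504, -0.023, 0, 0, 255], [-0.525, -0.002, 0, 0, 255], [-0.543, 0.02, 0, 0, 255]]
  ]
}}

```text
time: 18.32
position: [0.588, 0.1622, 0.2221]
tool_rot: [2.313, -2.125, 0.0]
ft_force: [0.1, -0.4, -1.3]
grip_width: 0.365
```

```bash
python3 - <<'E'
from h import *
np.set_printoptions(precision=4,suppress=True)
st=ctrl.get_state();print(st['time'],st['position'],st['ft_force'],yawof(st))
s=cam('side');p=st['position']
print(redang(s,True), np.degrees(np.arctan2(*(p[:2]-[.0025,0]-CEN)[::-1])))
overlay(s,290,190,150,130,5,'pics/s8.png',[p[0]-.0025,p[1],.133],[([*circ(417.5)[:2],.095],.016)])
cv2.imwrite('pics/side8.png',s['img'])
E
```

```text
18.325 [0.588  0.1622 0.2221] [ 0.0941 -0.423  -1.3364] -1.4860885491623126
(np.float64(56.67569718886333), np.float64(0.10597402894926936), array([348.7717, 298.063 ]), np.int32(127)) 58.37563165328915
```

View pics/s8.png

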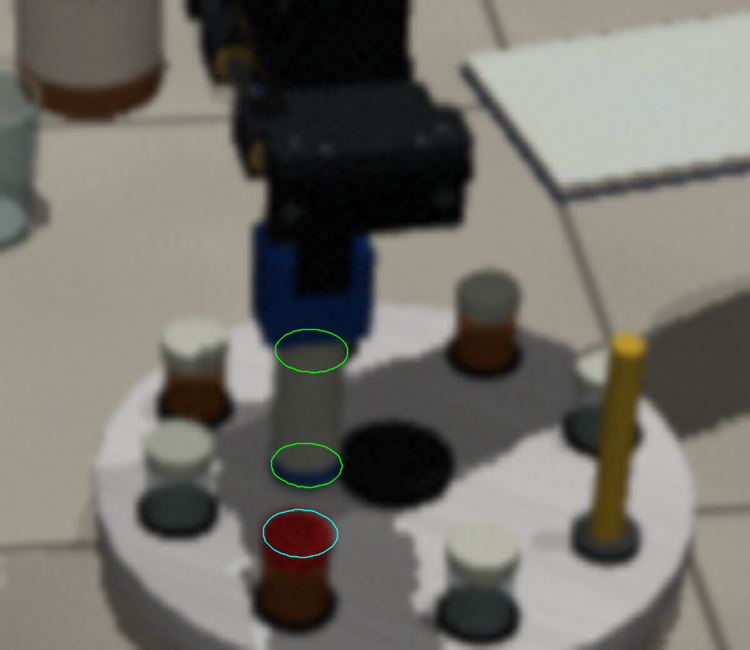

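```bash
python3 - <<'E'
from fol import *
gen(418.5,.645,[.5884,.1619,.2221],-1.486,dec=.042,lead=0.3)
E
```

```text
[-0.018, 0.027, -0.0, 0, 255] 423.4
[-0.032, 0.051, -0.0, 0, 255] 428.0
[-0.043, 0.076, -0.0, 0, 255] 432.5
[-0.053, 0.102, -0.0, 0, 255] 437.0
[-0.06, 0.128, -0.0, 0, 255] 441.4
[-0.065, 0.154, -0.0, 0, 255] 445.8
[-0.069, 0.181, -0.0, 0, 255] 450.2
[-0.07, 0.207, -0.0, 0, 255] 454.6
[-0.069, 0.234, -0.0, 0, 255] 458.9
[-0.066, 0.259, -0.0, 0, 255] 463.1
[-0.061, 0.285, -0.0, 0, 255] 467.3
[-0.055, 0.31, -0.0, 0, 255] 471.5
[-0.047, 0.334, -0.0, 0, 255] 475.7
[-0.037, 0.357, -0.0, 0, 255] 479.8
[-0.026, 0.379, -0.0, 0, 255] 483.9
[-0.013, 0.4, -0.0, 0, 255] 487.9
[0.001, 0.42, -0.0, 0, 255] 491.9
[0.016, 0.439, -0.0, 0, 255] 495.9
[0.032, 0.456, -0.0, 0, 255] 499.8
[0.05, 0.473, -0.0, 0, 255] 503.7
end [np.float64(0.448410769883555), np.float64(0.13500660855815175), 0.2222] th end 503.3693734037532
```

Emit:
{"fn": "drive_tool", "kwargs": {
  "rows": [
    [[-0.018, 0.027, 0, 0, 255], [-0.032, 0.051, 0, 0, 255], [-0.043, 0.076, 0, 0, 255], [-0.053, 0.102, 0, 0, 255], [-0.06, 0.128, 0, 0, 255], [-0.065, 0.154, 0, 0, 255], [-0.069, 0.181, 0, 0, 255], [-0.07, 0.207, 0, 0, 255], [-0.069, 0.234, 0, 0, 255], [-0.066, 0.259, 0, 0, 255], [-0.061, 0.285, 0, 0, 255], [-0.055, 0.31, 0, 0, 255], [-0.047, 0.334, 0, 0, 255], [-0.037, 0.357, 0, 0, 255], [-0.026, 0.379, 0, 0, 255], [-0.013, 0.4, 0, 0, 255], [0.001, 0.42, 0, 0, 255], [0.016, 0.439, 0, 0, 255], [0.032, 0.456, 0, 0, 255], [0.05, 0.473, 0, 0, 255]]
  ]
}}

```text
time: 20.88
position: [0.4482, 0.1345, 0.2221]
tool_rot: [2.313, -2.125, 0.0]
ft_force: [-0.9, -0.3, -1.7]
grip_width: 0.362
```

```bash
python3 - <<'E'
from h import *
np.set_printoptions(precision=4,suppress=True)
st=ctrl.get_state();print(st['time'],st['position'],st['ft_force'],yawof(st))
s=cam('side');p=st['position']
print(redang(s,True), np.degrees(np.arctan2(*(p[:2]-[.0025,0]-CEN)[::-1])))
t=cam('top');print(redang(t))
overlay(s,310,150,150,150,5,'pics/s9.png',[p[0]-.0025,p[1],.133],[([*circ(503.4)[:2],.095],.016)])
crop(t,200,200,170,150,4,'pics/t9.png')
cv2.imwrite('pics/side9.png',s['img'])
E
```

```text
20.875 [0.4482 0.1345 0.2221] [-0.8611 -0.3286 -1.6765] -1.4861335305048071
(np.float64(146.19018094764527), np.float64(0.10509365814288922), array([411.9524, 285.9206]), np.int32(126)) 143.97689986072155
None
```

View pics/s9.png

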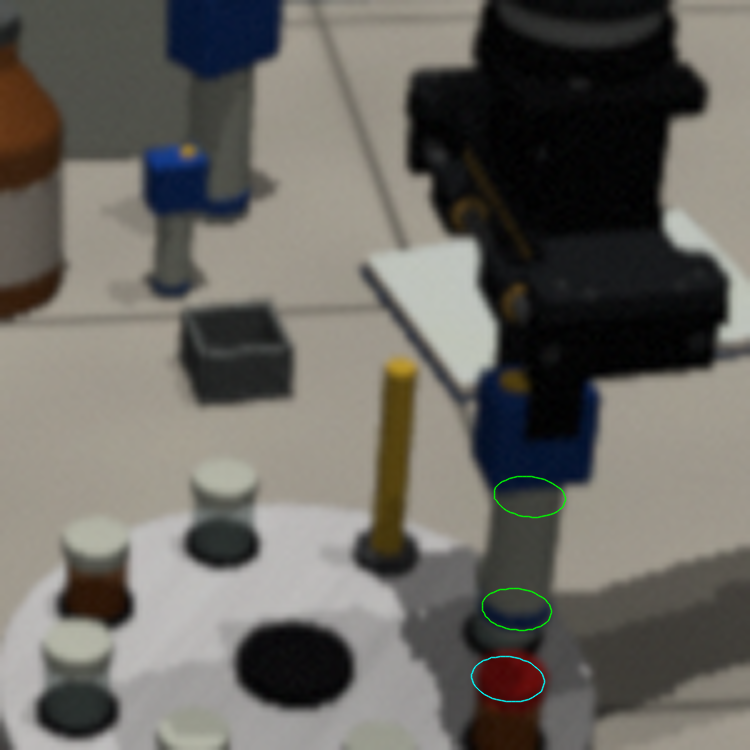

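View pics/t9.png

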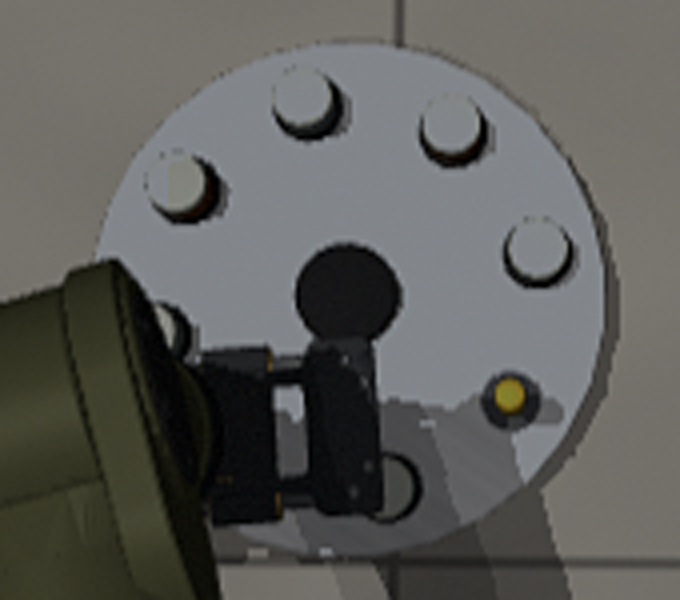

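```bash
python3 - <<'E'
from h import *
t=cam('top')
print('time',ctrl.get_state()['time'])
for z in (.135,.222,.3,.4):
    p=proj(t,[.4482,.1345,z]);print(z,p,(p-[200,200]+.5)*4-.5)
print(ray(t,200+290/4,200+435/4,.3))
E
```

```text
time 21.025
0.135 [252.80238501 311.7586184 ] [212.70954003 448.53447361]
0.222 [247.04040445 311.13161428] [189.66161781 446.02645712]
0.3 [241.09558643 310.48471425] [165.88234573 443.43885699]
0.4 [232.10964611 309.50688699] [129.93858444 439.52754797]
[0.45148286 0.07963653 0.3       ]
```

```bash
python3 - <<'E'
from h import *
t=cam('top');s=cam('side')
T=cv2.imread('pics/top0.png');S=cv2.imread('pics/side0.png')
th=np.linspace(0,6.3,60)
def poly(im,d,c,r,x0,y0,k,col):
    q=np.array([proj(d,[c[0]+r*np.cos(a),c[1]+r*np.sin(a),c[2]]) for a in th]);q=((q-[x0,y0]+.5)*k-.5).astype(np.int32);cv2.polylines(im,[q],True,col,1,cv2.LINE_AA)
# large reader nose: circle on table
objs=[]
A=lambda x,y:(400+(x+.5)/5-.5,160+(y+.5)/5-.5)
for nm,(x,y),r in(('large',(622,663),.020),('small',(400,573),.011)):
    objs.append((ray(t,*A(x,y),0),r)); print(nm,objs[-1])
objs.append((np.array([.510,-.261,.034]),.027))
x0,y0,k=470,240,8
im=cv2.resize(T[y0:y0+70,x0:x0+90],None,fx=k,fy=k,interpolation=cv2.INTER_CUBIC)
for c,r in objs: poly(im,t,c,r,x0,y0,k,(0,255,0))
cv2.imwrite('pics/ca.png',im)
x0,y0,k=325,130,7
im=cv2.resize(S[y0:y0+105,x0:x0+60],None,fx=k,fy=k,interpolation=cv2.INTER_CUBIC)
for c,r in objs: poly(im,s,c,r,x0,y0,k,(0,255,0))
cv2.imwrite('pics/cb.png',im)
E
```

```text
large (array([ 0.49618261, -0.45249579,  0.        ]), 0.02)
small (array([ 0.53585784, -0.35502718,  0.        ]), 0.011)
```

View pics/ca.png

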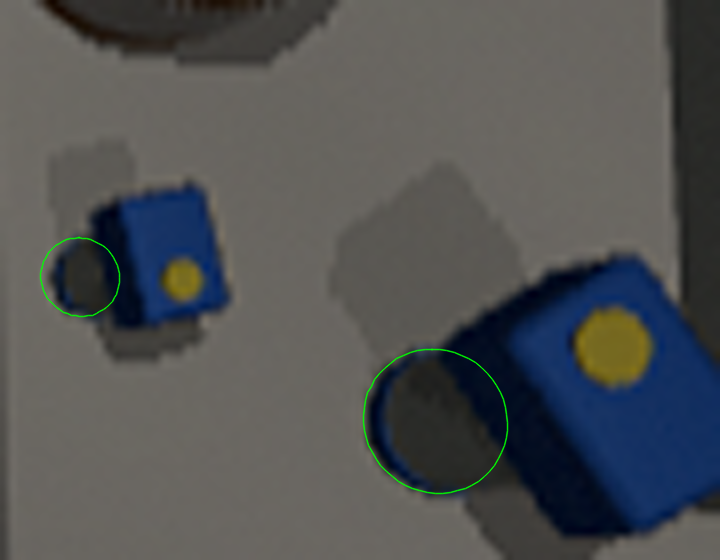

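View pics/cb.png

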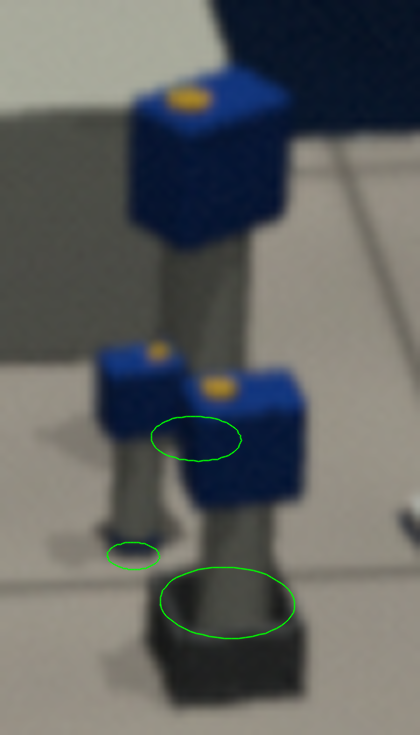

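Emit:
{"fn": "drive_tool", "kwargs": {
  "rows": [
    [[0, 0, -0.06, 0, 255], [0, 0, -0.15, 0, 255], [0.04, -0.003, -0.22, 0, 255], [0.12, -0.01, -0.226, 0, 255], [0.24, -0.02, -0.226, 0, 255], [0.37, -0.03, -0.226, 0, 255], [0.51, -0.04, -0.226, 0, 255], [0.656, -0.051, -0.226, 0, 255]]
  ]
}}

```text
time: 22.12
position: [0.481, -0.061, 0.2914]
tool_rot: [-2.313, 2.124, -0.003]
ft_force: [0.6, 1.0, -2.1]
grip_width: 0.363
```

Emit:
{"fn": "drive_tool", "kwargs": {
  "rows": [
    [[0.13, -0.017, 0, 0, 255], [0.26, -0.034, 0.05, 0, 255], [0.39, -0.05, 0.13, 0, 255], [0.5, -0.03, 0.2, 0, 255], [0.58, -0.03, 0.24, 0, 255], [0.62, -0.03, 0.24, 0, 255], [0.62, -0.03, 0.24, 0, 255], [0.62, -0.03, 0.24, 0, 255]]
  ]
}}

```text
time: 23.12
position: [0.506, -0.243, 0.2191]
tool_rot: [-2.315, 2.122, -0.002]
ft_force: [0.0, 0.2, -1.2]
grip_width: 0.362
```

```bash
python3 - <<'E'
from h import *
np.set_printoptions(precision=4,suppress=True)
st=ctrl.get_state();p=st['position'];y=yawof(st);print(st['time'],p,st['ft_force'],y,st['grip_width'])
print(rows(p,y,[[.5088,-.2605,.18],[.5088,-.2605,.1035]],255))
E
```

```text
23.125 [ 0.506  -0.243   0.2191] [ 0.0442  0.1712 -1.2196] -1.484010126140376 0.36240633713632486
[[0.059, -0.004, 0.13, 0.0, 255], [0.059, -0.004, 0.385, 0.0, 255]]
```

Emit:
{"fn": "drive_tool", "kwargs": {
  "rows": [
    [[0.03, -0.005, 0.03, 0, 255], [0.059, -0.011, 0.09, 0, 255], [0.059, -0.011, 0.16, 0, 255], [0.059, -0.011, 0.2, 0, 255], [0.059, -0.011, 0.21, 0, 255], [0.059, -0.011, 0.21, 0, 255], [0.059, -0.011, 0.21, 0, 255]]
  ]
}}

```text
time: 24.0
position: [0.5103, -0.2621, 0.1558]
tool_rot: [-2.313, 2.125, -0.002]
ft_force: [-0.3, -0.2, -1.0]
grip_width: 0.367
```

```bash
python3 - <<'E'
from h import *
np.set_printoptions(precision=4,suppress=True)
st=ctrl.get_state();p=st['position'];y=yawof(st);print(st['time'],p,st['ft_force'],y,st['grip_width'])
s=cam('side')
overlay(s,330,150,60,80,8,'pics/s10.png',[p[0]-.0025,p[1],p[2]-.0973],[([.5103,-.2612,.034],.022)])
E
```

```text
24.0 [ 0.5103 -0.2621  0.1558] [-0.2861 -0.2002 -1.028 ] -1.4861157124363298 0.36662772516282965
```

View pics/s10.png

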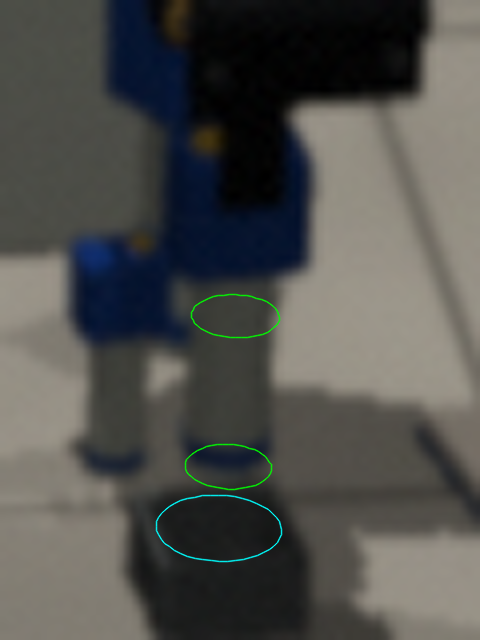

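Emit:
{"fn": "drive_tool", "kwargs": {
  "rows": [
    [[0, -0.007, 0.02, 0, 255], [0, -0.007, 0.06, 0, 255], [0, -0.007, 0.1, 0, 255], [0, -0.007, 0.14, 0, 255], [0, -0.007, 0.165, 0, 255], [0, -0.007, 0.175, 0, 255], [0, -0.007, 0.175, 0, 255], [0, -0.007, 0.175, 0, 255]]
  ]
}}

```text
time: 25.05
position: [0.5121, -0.2619, 0.1027]
tool_rot: [-2.313, 2.126, -0.001]
ft_force: [0.1, 0.1, -1.7]
grip_width: 0.365
```

```bash
python3 - <<'E'
from h import *
np.set_printoptions(precision=4,suppress=True)
st=ctrl.get_state();p=st['position'];y=yawof(st);print(st['time'],p,st['ft_force'],y,st['grip_width'])
s=cam('side')
crop(s,330,150,60,80,8,'pics/s11.png')
E
```

```text
25.05 [ 0.5121 -0.2619  0.1027] [ 0.081   0.0779 -1.6692] -1.486239474555196 0.36540986072752085
```

View pics/s11.png

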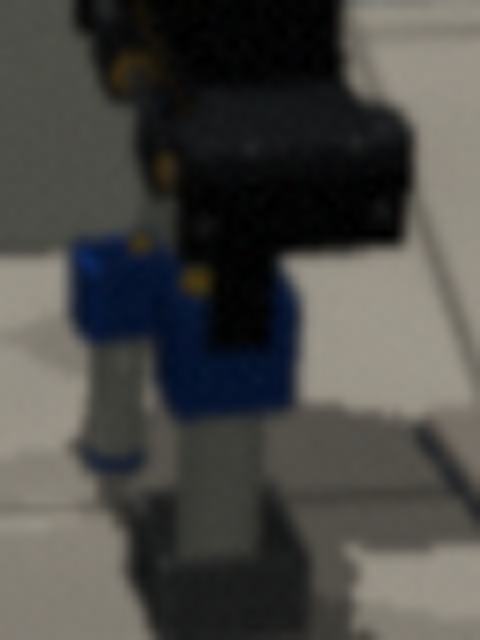

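Emit:
{"fn": "drive_tool", "kwargs": {
  "rows": [
    [[0, 0, 0.004, 0, 255], [0, 0, 0.007, 0, 255], [0, 0, 0.007, 0, 255]]
  ]
}}

```text
time: 25.48
position: [0.5127, -0.2619, 0.1023]
tool_rot: [-2.313, 2.125, -0.003]
ft_force: [-2.5, 1.3, 7.5]
grip_width: 0.365
```

Contact with the dock floor is at the same TCP height as the pick. I'll ease off, release and withdraw.

Emit:
{"fn": "drive_tool", "kwargs": {
  "rows": [
    [[0, 0, -0.003, 0, 255], [0, 0, -0.003, 0, 200], [0, 0, -0.003, 0, 120], [0, 0, -0.003, 0, 80], [0, 0, -0.003, 0, 80], [0, 0, -0.003, 0, 80], [0, 0, -0.003, 0, 80], [0, 0, -0.03, 0, 80], [0, 0, -0.09, 0, 80], [0, 0, -0.17, 0, 80], [0, 0, -0.26, 0, 80], [0, 0, -0.35, 0, 80], [0, 0, -0.4, 0, 80], [0, 0, -0.42, 0, 80], [0, 0, -0.42, 0, 80]]
  ]
}}

```text
time: 27.35
position: [0.5118, -0.2617, 0.2262]
tool_rot: [2.313, -2.125, -0.0]
ft_force: [0.2, -0.1, -0.2]
grip_width: 0.681
```

```bash
python3 - <<'E'
from h import *
np.set_printoptions(precision=4,suppress=True)
st=ctrl.get_state();p=st['position'];print(st['time'],p,st['ft_force'],st['grip_width'])
s=cam('side')
crop(s,320,130,80,110,6,'pics/s12.png');cv2.imwrite('pics/side12.png',s['img'])
E
```

```text
27.35 [ 0.5118 -0.2617  0.2262] [ 0.1714 -0.0792 -0.2284] 0.6806664988028736
```

View pics/s12.png

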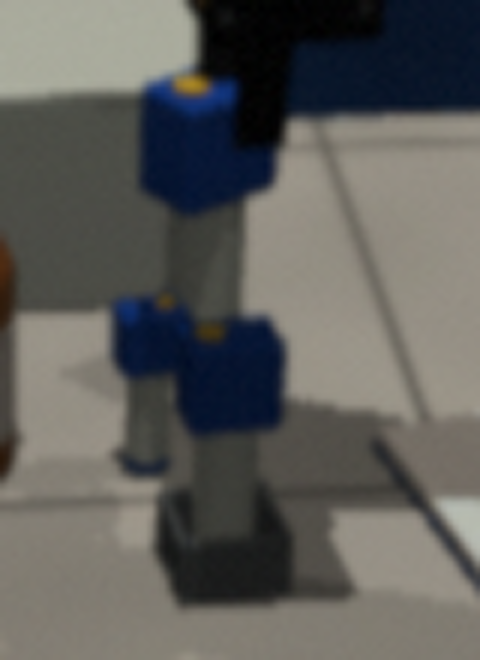

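View pics/side12.png

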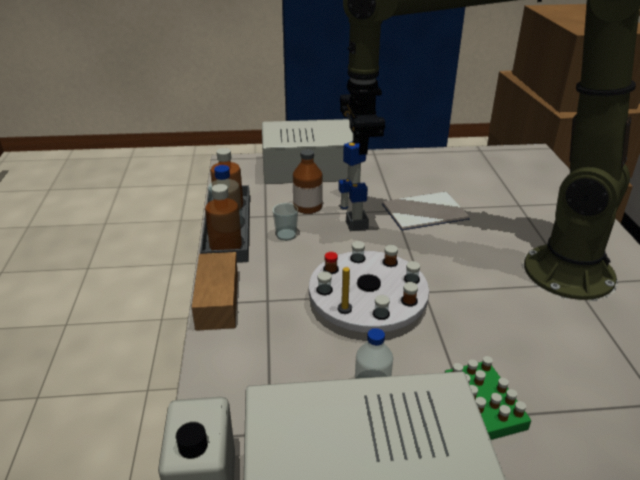

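The reader stands upright in the dock, at (355,205) in the side view, with the jaws clear above it. The bottles and beaker haven't moved. I'm handing in the job.

```bash
python3 - <<'E'
from bench import ctrl
print(ctrl.close_job())
E
```

```text
the job is handed in; nothing more can be done
None
```

I did the job in about 27 s of the allowed 67 s and handed it in; the hand-in gave no verdict.

- **Carousel push:** I took the middle-sized reader out of its dock and pushed the drive post with its tube. The carousel then turned anticlockwise on its own at about 0.97 rad/s. It had slowed to about 0.55 rad/s by the end of the follow, all within the allowed 0.4 to 1.75 rad/s.
- **Following the red cap:** I held the reader upright above the cap from about t = 11.8 s to 20.9 s. The angle checks between moves showed it within about 4° (8 mm) of the cap at worst and 2° (4 mm) after that. Counting only the part after that worst moment still leaves more than 7 s.
- **Return:** Lowering the reader, I felt the dock floor at the same height as the pick, then released it and lifted clear. The last picture shows it upright in the dock, and the wrist force is near zero. In that picture the bottles and beaker stand where they were; I compared this by eye only.

**Check that disagreed:** In the side camera the held reader's nose looked 2–3 pixels higher than the arm pose implies. If that were height, the nose was about 40 mm above the cap instead of 30 mm, still within range. It could also mean a sideways offset of up to 15 mm. I judged that unlikely from the jaw centring, the spacing when pushing the post, and the similar shift seen on the docked reader. No direct view from above confirmed it.

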